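# Index the checking dial, then slide the gauge fork to its click and hold it

## Task

On the white checking station, pull the dial's sprung plunger up by its knob, turn the dial one station so that the tall sleeve faces the slide, and let the plunger drop fully home. Then grip the slide's upright pull plate and push the slide towards the dial until you feel its ball click into the notch, and finish there, still gripping the plate with the slide standing in its notch. Leave the sleeve and the short collar standing in their nests, and the loose things around alone.

Things in the scene. Friction and masses are not known exactly. Their poses are not given: they have to be found in the camera images.
- station: White cast base plate bolted to the bench, 170 (x) x 380 (y) x 15 mm. Origin: centre of its underside, on the bench. Its own y runs along the slide, away from the dial: the index dial is on its -y half, the slide on its +y half. All heights below are above the bench.
- dial_axis (a point): The dial's upright turning axis, at its upper face (38 mm high), 100 mm from the station's origin towards -y. The dial: steel disc 150 mm in diameter, hub 28 mm in diameter to 50 mm high, three ring nests (39 mm outside, 10 mm high) 52 mm from the axis at -60, 0, +60 degrees from the station's +y. At the start the nest facing the slide (0) is empty.
- work (a point): Fixed point on the station, 52 mm from the dial axis towards the slide, at the dial's upper face: the working place that faces the slide, where the tall sleeve must be brought.
- dial (a joint): Angle of the dial, rad, positive anticlockwise seen from above, 0 at the start; stops at +-1.15. Holes for the plunger lie at -60, 0 and +60 degrees (-1.047, 0, 1.047), with about 1 degree of play. Friction about 0.08 N m.
- plunger (a joint): Lift of the sprung plunger, m: 0 home in a hole, 0.016 at its upper stop. It rides on the dial; its 8 mm round-nosed pin enters the fixed plate below and locks the dial, and is clear of that plate above 0.011. The spring pulls down with 6 N (home) to 10 N (fully up). Let go over a hole (up to 3 mm off), it snaps home by itself.
- plunger_knob (a point): Centre of the plunger's black knob, an upright cylinder 22 mm in diameter, 28 mm high (54 to 82 mm above the bench when home, this point 68), 50 mm from the dial axis, at the start on the side away from the slide. A guide bush below it, 18 mm in diameter, reaches 51 mm. The knob goes round with the dial.
- sleeve: Tall dark steel sleeve, loose in the nest at +60 or -60 degrees, 30 mm in diameter, 55 mm high, 20 mm bore, upright; origin at the centre of its underside (38 mm high in the nest).
- collar: Short dark steel collar, loose in the nest across the dial from the sleeve's, 30 mm in diameter, 22 mm high; origin at the centre of its underside (38 mm high in the nest).
- carriage: The slide's carriage: aluminium block 64 (x) x 56 (y) mm, top 66 mm high. Origin: under the block's centre at bench height; its axes are the station's. It moves only along the station's y: parked 125 to 150 mm from the station's origin, it slides towards the dial (-y) to an end stop at 52 mm, with 2 to 3 N of friction. The notch is met somewhere between 101 and 75 mm, differing from run to run.
- fork_tips (a point): Midway between the tips of the carriage's gauge fork: two prongs 6 mm thick, 60 mm high, 50 mm apart, sticking out 110 mm from the block towards the dial; they pass either side of the sleeve without touching it.
- pull_plate (a point): Middle of the top edge of the carriage's upright steel pull plate, 110 mm high. The plate is 14 mm thick along the station's y, 40 mm wide along x, and stands from 66 to 110 mm high on the middle of the block. Pinch it across its 14 mm with fingers from above.
- detent_ball (a joint): How far the spring ball under the carriage has dropped, m: about 0.0005 while it rolls on the flat strip, about 0.004 when seated in the notch; average the noisy reading, or feel it. As it reaches the notch it first pulls the carriage on towards the dial (about 10 N), then, seated, resists with about 11 N over the sliding friction before it would ride out on the far side and lose the notch.
- washer: Bystander, steel washer 32 mm in diameter, 6 mm thick, lying on the station's plate beside the rail.
- dowel: Bystander, steel dowel 16 mm in diameter, 35 mm tall, standing on the station's plate beside the rail.
- tube_a: Bystander, dark steel tube 40 mm in diameter, 110 mm tall, standing on the bench to the robot's right.
- tube_b: Bystander, dark steel tube 40 mm in diameter, 75 mm tall, standing on the bench to the robot's right.
- screwdriver: Bystander, screwdriver lying on the bench to the robot's right.
- oiler: Bystander, white oil bottle 48 mm in diameter, 120 mm tall, on the bench to the robot's left.
- wrench: Bystander, wrench lying on the bench to the robot's left.

How it is judged (in metres and radians):
On the way, in this order (a step that is already met when the one before it is completed fails the run):
1. the plunger is pulled up clear of its hole (value of joint plunger above 0.0105 m), for 0.1 s.
2. the dial stands one station on with the plunger fully home and the tall sleeve facing the slide ((value of joint dial above 1 rad or value of joint dial below -1 rad) and value of joint plunger below 0.002 m and horizontal distance between sleeve and work below 0.006 m and angle between sleeve's own z axis and vertical below 0.15 rad and height (world z) of sleeve between 0.03 and 0.044 m), for 0.2 s.
3. the slide's ball has dropped into its notch and stays there, the pull plate gripped (value of joint detent_ball above 0.0028 m and contact force between the fingers and carriage above 10 N and linear speed of carriage below 0.01 m/s), for 0.3 s.
At the end, for the whole second after the job is handed in: Dial over 1.0 rad from its start, plunger within 2 mm of home; tall sleeve upright in its nest within 6 mm of the working place, collar upright in its nest; ball over 2.8 mm down in the notch, carriage still (under 10 mm/s), fingers gripping it with over 10 N (all of step 2 and all of step 3 and horizontal distance between collar and dial_axis below 0.062 m and angle between collar's own z axis and vertical below 0.15 rad and height (world z) of collar between 0.03 and 0.044 m); the arm keeps its last pose, push and grip.
It fails at once if a loose thing on or around the station (washer, dowel, tubes, screwdriver, oiler, wrench) is pushed more than 30 mm (distance of any of washer, dowel, tube_a, tube_b, screwdriver, oiler, wrench from where it was at the start of the episode above 0.03 m).
It also fails if it takes over 72 s, if anything falls off the work surface, if the arm or the gripper's body presses on something with over 40 N, if the wrist force passes 120 N, or if a joint passes its speed limit or range.

## Robot

A 6-joint arm with a two-finger parallel gripper is mounted at the origin on the work surface. World frame = base frame: x ahead of the robot, y to its left, z up, the work surface at z = 0. Lengths are in mm, angles in rad, forces in N, time in s.
With the tool pointing down it reaches from about 350 to 975 mm from the base axis. Payload 7.1 kg.
Tool frame: the origin (TCP) lies between the finger pads; the fingertips stand 14 mm ahead of it and the grasp point (between the pads) lies 5 mm behind it; z points along the fingers, y is the line along which they close (so a half turn about z gives the same grasp; the last joint's range is limited). The gripper opens to 88 mm and grips with 3 to 60 N. Pads are 20 mm wide; open, the fingers measure 115 mm over their backs; the gripper's body (75 mm by 178 mm) begins 61 mm behind the grasp point.
Start: joints at [1.088, 0.423, 1.63, -0, 1.089, -0.019], TCP at [279.561, 558.972, 205.375] pointing down, gripper open.
Joint ranges: [-3, 3], [-0.9, 2.11], [0.09, 2.58], [-1.31, 4.45], [0.11, 2.69], [-2.54, 2.54]. Speed limits (rad/s): [2.39, 2.39, 3.01, 3.14, 3.14, 3.14].

## Interface

Orientations are given as a rotation vector (axis times angle).
In Python, from workcell import ctrl gives the robot as it stands. The module is installed in compiled form; this text tells all that it offers.
- The arm moves only by the tool servo_tool, never from a script. Its argument "plan" is a list of rows, each a list of 3 entries, a list of its own where there are three numbers: the closure, from 0 (fully open) to 1 (shut), then the shift along the world's x, y, z in mm, then the turn about the world's z in degrees. In form: [[hand, [x, y, z], yaw], ...]. A call has 1 to 10 rows; each row is the pose to reach, as a shift and turn from the pose commanded when the call began; what a row does not reach only later rows make up. A row lasts 1/12 s, in which the tool goes at most 41.7 mm and 7.16 degrees, less where a joint would pass 70% of its speed; a pose out of reach is approached as far as the arm can. A call with a gripper value outside its range is refused whole. The fingers move at their own pace and stop on an object; the grip force is fixed at half the most. Time passes only in rows, so rows that repeat a pose let the fingers close. It gives the time, the measured TCP pose, the force, the opening and the grip force at its end, in the units of the state.
- ctrl.get_obs(): the state, without advancing time (a new reading comes with each control period).
- ctrl.get_image(name): name is "side" or "top"; returns the picture (384x512x3 uint8, blue, green, red); there is no depth.
- ctrl.camera_info(name): a dict with "fovy" (degrees; the focal length in pixels is half the picture's height over the tangent of half this angle, whatever the lens; pixels are square), "cx", "cy" (the principal point, pixels), "k1" (the pictures are not rectified: a ray, as slopes to the right and down, at radius r is drawn at 1 + k1 r^2 times it, then the intrinsics apply), "rvec" (rotation vector, rad) and "tvec" (3), from world to camera coordinates, as OpenCV has them. Camera axes: x right, y down, z forward; pixel columns grow to the right and rows downward; lengths in mm; the calibration is good to about 2 mm. A picture is of the moment at which its call begins. camera_info takes no time and is no camera call.
- ctrl.close_job(): hands the job in; it is judged then, once.
The state is a dict: "t": time; "qpos": joint angles; "qvel": joint speeds; "joint_torque": joint torques, N m; "ee_pos": TCP position; "orientation": TCP orientation; "ft_force": force on the tool from outside, world axes, zero at the start; "moment": the same for the moment, N m; "width": finger opening in mm; "grasp_force": force on a finger pad.
Only numpy, scipy, OpenCV 4.12 (cv2) and the standard library are available. Lean on these libraries where they do the work, as an engineer would, in place of code of your own. Each camera call takes 0.05 s, during which the arm holds its last target. There are 200 camera calls.

## Working session

There is one attempt and no reset: what is moved stays moved. The work goes in short steps, Python scripts to look and compute and a tool call to move; the robot and the scene stay as the last step left them, time stands still between calls to the robot, and variables do not carry over. Pictures are saved under pics/ and viewed, at most 10 in all, crops included, and the job is handed in when it is done.

Besides the shell and the picture viewer there is one more tool, called after "Emit:" as name(argument=value, ...) on one line, values as JSON. servo_tool: Moves the arm, as the interface text tells. Its arguments: {"type":"object","properties":{"plan":{"type":"array"}},"required":["plan"]}

```bash
mkdir -p pics
cat > h.py <<'E'
import numpy as np, cv2
from workcell import ctrl
def cam(n):
    c=ctrl.camera_info(n); f=192/np.tan(np.radians(c['fovy'])/2)
    R=cv2.Rodrigues(np.array(c['rvec'],float))[0]; t=np.array(c['tvec'],float).ravel()
    K=np.array([[f,0,c['cx']],[0,f,c['cy']],[0,0,1]]); d=np.array([c['k1'],0,0,0,0],float)
    return K,d,R,t
def ray(n,px):
    K,d,R,t=cam(n)
    u=cv2.undistortPoints(np.array(px,float).reshape(-1,1,2),K,d).reshape(-1,2)
    D=np.c_[u,np.ones(len(u))]@R
    return -R.T@t,D
def plane(n,px,z):
    C,D=ray(n,px); return C+D*((z-C[2])/D[:,2])[:,None]
def tri(p1,n1,p2,n2):
    A=[];b=[]
    for n,p in((n1,p1),(n2,p2)):
        C,D=ray(n,[p]); D=D[0]/np.linalg.norm(D[0]); M=np.eye(3)-np.outer(D,D); A.append(M); b.append(M@C)
    x=np.linalg.lstsq(np.vstack(A),np.hstack(b),rcond=None)[0]
    return x, np.linalg.norm(np.vstack(A)@x-np.hstack(b))
def proj(n,P):
    K,d,R,t=cam(n); return cv2.projectPoints(np.array(P,float).reshape(-1,1,3),cv2.Rodrigues(R)[0],t,K,d)[0].reshape(-1,2)
E
python3 - <<'E'
from h import *
for n in('top','side'):
    im=ctrl.get_image(n); cv2.imwrite(f'pics/{n}0.png',im); K,d,R,t=cam(n); print(n,K[0,0],-R.T@t,R[2],d[0])
    cv2.imwrite(f'pics/{n}0b.png',cv2.resize(im,(800,600),interpolation=cv2.INTER_CUBIC))
o=ctrl.get_obs(); print(o)
E
```

```text
top 442.1001593154178 [ 332.22619331  -34.10713809 1419.57125382] [ 0.15813105  0.0011268  -0.98741749] -0.04238332986402778
side 474.1544445104008 [ 382.80846426 1183.79991142  803.99041167] [ 0.11389633 -0.86003241 -0.49736494] -0.12764566374746986
{'t': 0.1, 'qpos': array([ 1.08799129e+00,  4.23755005e-01,  1.63059426e+00,  4.93088931e-05,
        1.08861857e+00, -1.89909407e-02]), 'qvel': array([ 2.69532783e-03, -2.10340849e-03, -9.15208497e-04, -2.39138526e-05,
        1.17698287e-03, -2.03736955e-04]), 'joint_torque': array([ 2.24293276e-04, -5.45616746e+01, -2.74324840e+01,  6.45082584e-02,
        1.88664958e-02, -7.96415929e-05]), 'ee_pos': array([279.31772018, 558.52729789, 204.69292309]), 'orientation': array([-7.21991256e-01, -3.05710939e+00,  2.07521733e-03]), 'ft_force': array([-0.24016504, -0.11296651, -0.10934377]), 'moment': array([-0.02481578, -0.01252333,  0.01000754]), 'grasp_force': 0.0, 'width': 87.64971205110932}
```

View pics/top0b.png

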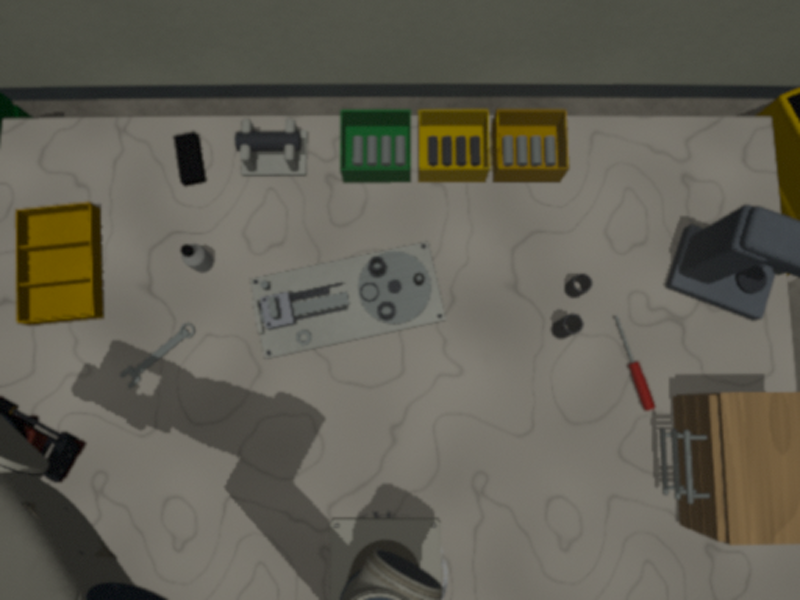

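View pics/side0b.png

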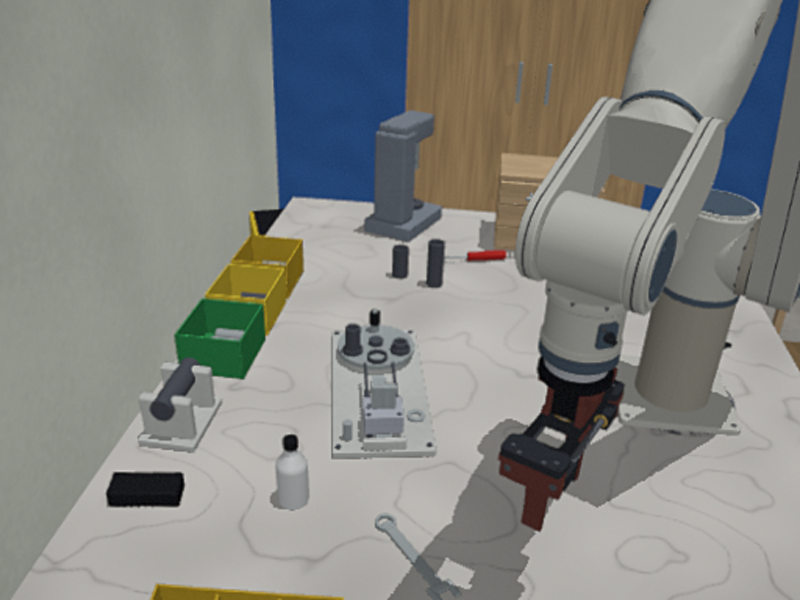

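Top (800x600 scale): station centred near (347,300), knob at (419,279), sleeve at (377,266), collar at (387,311), carriage at (278,308). The side view agrees: sleeve (353,338), knob (375,318), pull plate (383,388). Next come magnified crops.

Run:
```python
from h import *
a=cv2.imread('pics/top0.png')[150:234,155:290]; cv2.imwrite('pics/tc.png',cv2.resize(a,None,fx=5.9,fy=5.9,interpolation=cv2.INTER_CUBIC))
a=cv2.imread('pics/side0.png')[192:296,200:290]; cv2.imwrite('pics/sc.png',cv2.resize(a,None,fx=5.7,fy=5.7,interpolation=cv2.INTER_CUBIC))
```

```text
(no output)
```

View pics/tc.png

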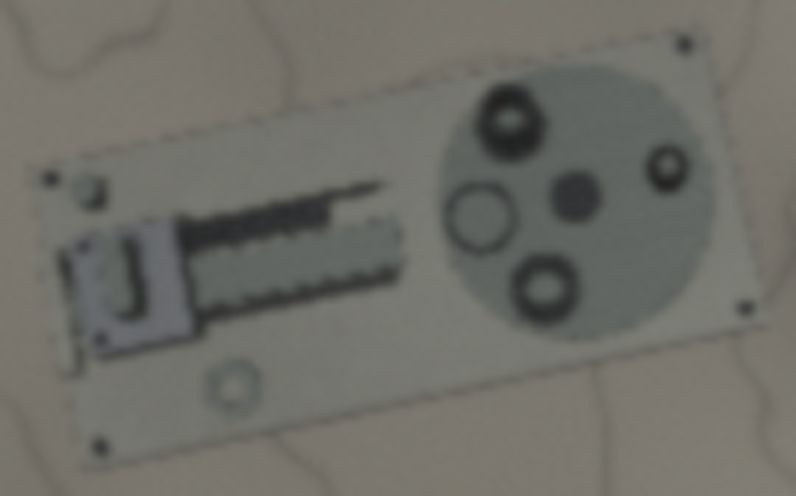

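View pics/sc.png

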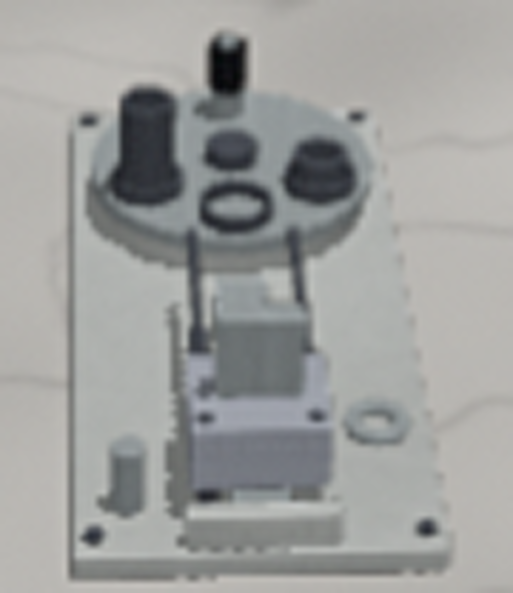

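Top crop: screws at (51,179), (685,44), (745,308) and (100,447). Hub (576,197), sleeve (511,122), collar (545,289), knob (668,168), and the block's dial-side edge runs (180,220) to (200,333). Side crop: knob top (229,42), pull-plate top-front edge (217,318) to (307,320), screws (88,120), (357,117), (92,536), (427,528). The sleeve is on the +x side, so the dial must turn anticlockwise (+60°).

```bash
cat >> h.py <<'E'
def T(p): return (np.array(p,float)+.5)/5.9-.5+[155,150]
def S(p): return (np.array(p,float)+.5)/5.7-.5+[200,192]
E
python3 - <<'E'
from h import *
np.set_printoptions(precision=1,suppress=True)
ts=[(51,179),(685,44),(745,308),(100,447)]; ss=[(92,536),(88,120),(357,117),(427,528)]
P=[]
for a,b in zip(ts,ss):
    x,e=tri(T(a),'top',S(b),'side'); P.append(x); print('screw',x,e,plane('top',T(a),15)[0],plane('side',S(b),15)[0])
for name,q in(('top',plane('top',T(ts),15)),('side',plane('side',S(ss),15)),('tri',np.array(P))):
    c=q.mean(0); v=(q[0]+q[3]-q[1]-q[2])[:2]; v/=np.linalg.norm(v); print(name,c,np.degrees(np.arctan2(v[1],v[0])), 'dial',c[:2]-100*v)
c=(plane('top',T(ts),15).mean(0)+plane('side',S(ss),15).mean(0))[:2]/2
print('hub',tri(T((576,197)),'top',S((231,147)),'side'),plane('top',T((576,197)),50))
print('knobtop',tri(T((668,165)),'top',S((229,42)),'side'),plane('top',T((668,168)),82),plane('side',S((229,42)),82),plane('side',S((228,65)),68))
def st(q): d=q[:,:2]-c; return np.c_[d@[v[1],-v[0]],d@v]
print('sleeve', st(plane('top',T([(511,122)]),93)), 'collar',st(plane('top',T([(545,289)]),60)),'knob',st(plane('top',T([(668,168)]),82)))
print('block dial edge',st(plane('top',T([(180,220),(200,333)]),66)),'far',st(plane('top',T([(72,250),(105,357)]),66)))
print('block front side',st(plane('side',S([(190,412),(330,430)]),66)))
print('plate front side',st(plane('side',S([(217,318),(307,320)]),110)))
print('plate back side',st(plane('side',S([(220,280),(266,280)]),110)))
print('plate top dark',st(plane('top',T([(128,240),(142,315),(108,245),(122,320)]),110)))
E
```

```text
screw [582.7 269.5  18.1] 1.444095937202718 [582.3 270.   15. ] [584.6 265.7  15. ]
screw [657.2 -77.7  19.6] 1.9126022177278776 [656.9 -77.9  15. ] [660.2 -85.4  15. ]
screw [ 510.4 -109.1   19.5] 1.1662062303002505 [ 510.1 -109.3   15. ] [ 511.9 -116.6   15. ]
screw [436.  238.3  18.6] 1.0887787179941604 [435.5 239.   15. ] [437.  233.9  15. ]
top [546.2  80.5  15. ] 102.09829799087368 dial [567.1 -17.3]
side [548.4  74.4  15. ] 102.11390421638998 dial [569.4 -23.4]
tri [546.6  80.3  18.9] 102.09663994645057 dial [567.5 -17.5]
hub (array([567.1, -18. ,  48.6]), np.float64(1.8764484435041946)) [[565.5 -18.1  50. ]]
knobtop (array([577.1, -66.4,  84.6]), np.float64(1.1121893317164075)) [[575.2 -66.4  82. ]] [[578.7 -71.2  82. ]] [[578.9 -70.5  68. ]]
sleeve [[ 36.2 -71.6]] collar [[-48.4 -70.7]] knob [[  -2.8 -146.5]]
block dial edge [[ 27.3 109.4]
 [-33.7 110.4]] far [[ 23.7 168.1]
 [-35.6 161.4]]
block front side [[ 31.5 153.2]
 [-30.  168.3]]
plate front side [[ 19.5 143.2]
 [-20.1 145.9]]
plate back side [[ 16.8 113.8]
 [ -3.9 114.4]]
plate top dark [[ 14.3 131.7]
 [-25.  131.8]
 [ 13.9 142.1]
 [-25.3 142.2]]
```

Two-view results agree: dial axis (567,-18), knob (577,-67), station +y at 102.1°, carriage about 137 mm out. I'm moving above the knob, with the fingers closing tangentially (12°).

Emit:
servo_tool(plan=[[0,[160,-337,0],-30],[0,[160,-337,0],-30],[0,[160,-337,0],-30],[0,[160,-337,0],-30],[0,[160,-337,0],-30],[0,[160,-337,0],-30],[0,[160,-337,0],-30],[0,[160,-337,0],-30],[0,[160,-337,0],-30],[0,[160,-337,0],-30]])

```text
t: 0.93
ee_pos: [441.4, 216.7, 205.2]
orientation: [1.495, 2.762, -0.002]
ft_force: [0.0, 0.1, -0.6]
width: 88.0
grasp_force: 0.0
```

Emit:
servo_tool(plan=[[0,[137.5,-289,-40],-21.3],[0,[137.5,-289,-40],-21.3],[0,[137.5,-289,-40],-21.3],[0,[137.5,-289,-40],-21.3],[0,[137.5,-289,-40],-21.3],[0,[137.5,-289,-40],-21.3],[0,[137.5,-289,-40],-21.3],[0,[137.5,-289,-40],-21.3],[0,[137.5,-289,-40],-21.3],[0,[137.5,-289,-40],-21.3]])

```text
t: 1.77
ee_pos: [577.0, -67.9, 164.6]
orientation: [-1.977, -2.44, 0.001]
ft_force: [-0.0, 0.4, 0.2]
width: 88.0
grasp_force: 0.0
```

Emit:
servo_tool(plan=[[0,[0,0.5,-30],0],[0,[0,0.5,-60],0],[0,[0,0.5,-85],0],[0,[0,0.5,-98],0],[0,[0,0.5,-98],0],[0.4,[0,0.5,-98],0],[0.6,[0,0.5,-98],0],[0.7,[0,0.5,-98],0]])

```text
t: 2.43
ee_pos: [578.3, -66.3, 69.1]
orientation: [1.972, 2.442, 0.002]
ft_force: [-0.5, -0.3, 0.0]
width: 71.6
grasp_force: 0.0
```

Run:
```python
from h import *
a=ctrl.get_image('side'); a=a[150:270,190:310]; cv2.imwrite('pics/s1.png',cv2.resize(a,None,fx=5,fy=5,interpolation=cv2.INTER_CUBIC)); o=ctrl.get_obs(); print(o['ft_force'],o['width'],o['grasp_force'],o['ee_pos'])
```

```text
[ 0.12975856 -0.53221608 -0.59538332] 67.21425103587974 0.0 [578.20403124 -66.45296405  68.99898343]
```

View pics/s1.png

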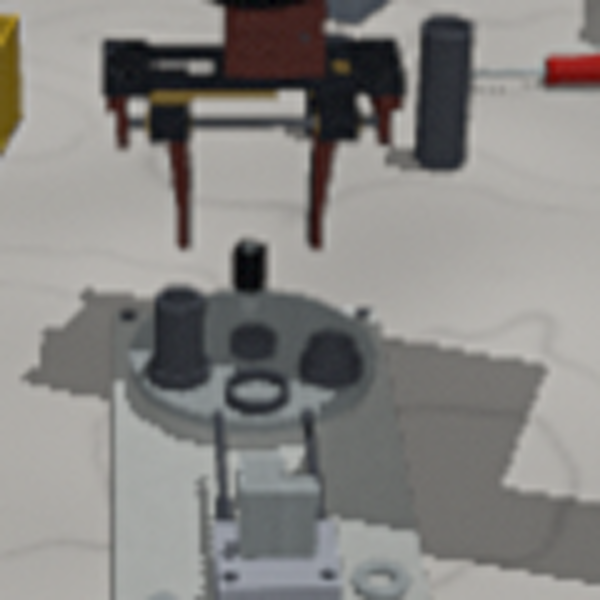

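The side image shows the fingertips at (185,245) and (317,245), higher than the knob base at (248,290). I'll check that against the projection.

Run:
```python
from h import *
np.set_printoptions(precision=1,suppress=True)
o=ctrl.get_obs(); R=cv2.Rodrigues(o['orientation'])[0]; p=o['ee_pos']; print(p,o['width'],R)
w=o['width']/2
for n in('side',):
    q=proj(n,[p+R@[0,s*(w+3),14] for s in(1,-1)]+[p,[577,-67,54],[577,-67,82]]); print((q-[190,150])*5)
q=S([(0,0)]);
a=ctrl.get_image('side')[150:270,190:310]; cv2.imwrite('pics/s2.png',cv2.resize(a,None,fx=3,fy=3))
b=ctrl.get_image('top'); cv2.imwrite('pics/t2.png',cv2.resize(b[130:260,150:300],None,fx=5,fy=4.6,interpolation=cv2.INTER_CUBIC))
m=(b[...,2]>1.5*b[...,0])&(b[...,2]>50)
print('tips from picture, if at knob depth', plane('side',np.array([[185,245],[317,245]])/5+[190,150],55))
```

```text
[578.2 -66.5  69. ] 67.21425103587974 [[-0.2  1.   0. ]
 [ 1.   0.2 -0. ]
 [-0.   0.  -1. ]]
[[188.6 287. ]
 [306.5 285.8]
 [248.  266.9]
 [249.7 287.5]
 [250.4 248.3]]
tips from picture, if at knob depth [[ 626.  -110.2   55. ]
 [ 543.1 -126.    55. ]]
```

View pics/s2.png

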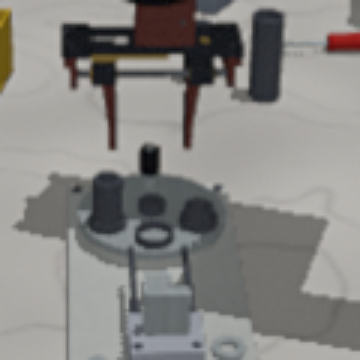

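View pics/t2.png

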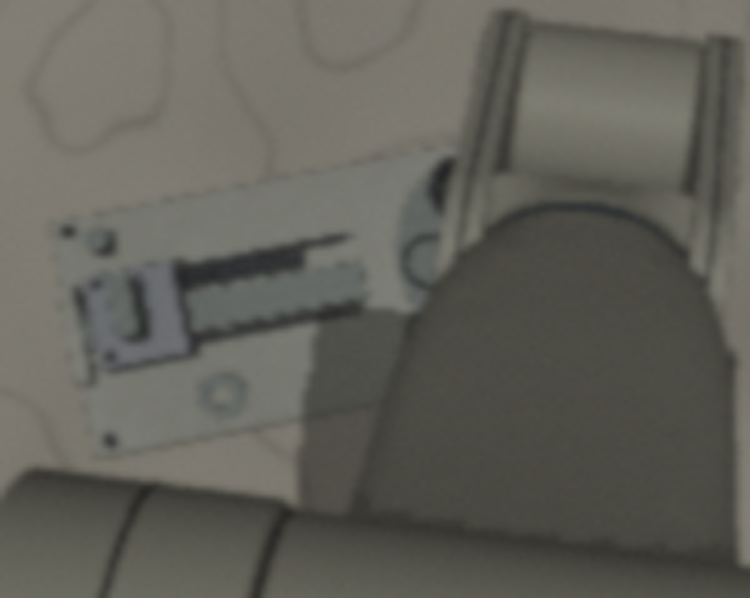

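Run:
```python
from h import *
np.set_printoptions(precision=1,suppress=True)
R=cv2.Rodrigues(np.array([-7.21991256e-01, -3.05710939e+00,  2.07521733e-03]))[0]; p=np.array([279.3,558.5,204.7])
q=proj('side',[p+R@[0,s*47,z] for z in(14,-14,-66) for s in(1,-1)]); print(q*800/512)
im=cv2.imread('pics/side0.png'); hsv=cv2.cvtColor(im,cv2.COLOR_BGR2HSV)
m=cv2.inRange(hsv,(0,120,40),(12,255,255)); m[:,:300]=0
n,l,s,c=cv2.connectedComponentsWithStats(m); print(s[s[:,4]>30]*800/512)
o=ctrl.get_obs(); print(o['ee_pos'],o['qpos'],o['width'],o['ft_force'])
```

```text
[[527.6 546. ]
 [562.5 497. ]
 [530.9 528. ]
 [566.1 479.3]
 [537.3 492.5]
 [573.1 444.9]]
[[     0.       0.     800.     600.  305390.6]
 [   468.8    250.      37.5     10.9    212.5]
 [   542.2    387.5     12.5     28.1    101.6]
 [   575.     392.2     29.7     35.9    323.4]
 [   500.     454.7     65.6     75.    1104.7]]
[577.8 -66.6  68.6] [-0.1  0.5  1.8  0.   0.8 -0.3] 59.44250822905538 [ 0.2 -0.3  0.3]
```

The drawn tips look about 28 mm shorter than the text says. Closing here is a harmless test: 22 mm means the knob is gripped.

Emit:
servo_tool(plan=[[0.9,[0,0,0],0],[0.9,[0,0,0],0],[0.9,[0,0,0],0],[0.9,[0,0,0],0],[0.9,[0,0,0],0],[0.9,[0,0,0],0],[0.9,[0,0,0],0],[0.9,[0,0,0],0],[0.9,[0,0,0],0],[0.9,[0,0,0],0]])

```text
t: 3.42
ee_pos: [577.0, -66.5, 67.3]
orientation: [-1.974, -2.444, 0.0]
ft_force: [-0.1, -0.5, 0.6]
width: 8.5
grasp_force: 0.0
```

Missed, so the tips truly are higher than stated. Now I'll measure the actual tip offset from the red finger masks.

Run:
```python
from h import *
np.set_printoptions(precision=1,suppress=True)
def red(im,name,x0=0):
    hsv=cv2.cvtColor(im,cv2.COLOR_BGR2HSV); m=cv2.inRange(hsv,(0,110,30),(12,255,255))|cv2.inRange(hsv,(172,110,30),(180,255,255))
    n,l,s,c=cv2.connectedComponentsWithStats(m); print(name,[ (list(map(int,a))) for a in s[1:] if a[4]>12])
    return m
im=ctrl.get_image('side'); cv2.imwrite('pics/s3.png',im); o=ctrl.get_obs(); p=o['ee_pos']
m=red(im,'side now'); ys,xs=np.nonzero(m[:,190:310]); k=ys>150; 
for y in range(185,206): 
    r=xs[ys==y]+190
    if len(r): print(y,r.min(),r.max(),end='; ')
print('\nproj',proj('side',[p+[0,0,-z] for z in(14,0,-14)]), 'knob',proj('side',[[577,-67,82],[577,-67,54]]))
im0=cv2.imread('pics/top0.png'); red(im0,'top0')
R=cv2.Rodrigues(np.array([-7.21991256e-01, -3.05710939e+00,  2.07521733e-03]))[0]; p=np.array([279.3,558.5,204.7])
print(proj('top',[p+R@[0,s*47,z] for z in(14,-14,-66) for s in(1,-1)]))
cv2.imwrite('pics/z.png',np.hstack([cv2.resize(im[150:240,200:290],None,fx=4.4,fy=6),cv2.resize(im0[240:330,0:70],None,fx=5.7,fy=6)]))
```

```text
side now [[235, 148, 20, 18, 260], [299, 160, 25, 7, 147], [265, 170, 5, 7, 18], [235, 179, 3, 21, 33], [242, 179, 4, 21, 37]]
185 236 244; 186 236 244; 187 236 244; 188 236 244; 189 236 243; 190 237 243; 191 237 243; 192 237 243; 193 237 243; 194 237 243; 195 237 243; 196 237 243; 197 237 243; 198 237 243; 199 237 242; 
proj [[239.9 207.7]
 [240.  203.8]
 [240.  199.9]] knob [[240.1 199.7]
 [239.9 207.5]]
top0 [[403, 232, 16, 30, 215], [17, 274, 6, 10, 45]]
[[ 28.5 269.4]
 [ 57.3 285.1]
 [ 23.3 269.7]
 [ 52.7 285.7]
 [ 12.9 270.1]
 [ 43.5 286.9]]
```

View pics/z.png

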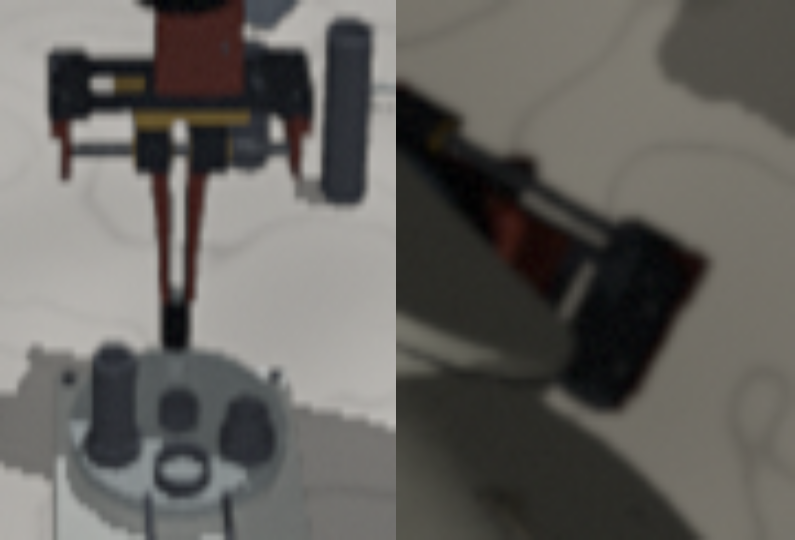

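The closed tips end at row 199.5, exactly the knob-top row. The start images agree, so the tips really stand about 12 mm *above* the TCP height, roughly 27 mm shorter than stated. I'll open, go about 25 mm lower, and close.

Emit:
servo_tool(plan=[[0.3,[0,0,4],0],[0.3,[0,0,4],0],[0.3,[0,0,4],0],[0.3,[0,0,4],0],[0.3,[0,0,4],0],[0.3,[0,0,4],0],[0.3,[0,0,-6],0],[0.3,[0,0,-14],0],[0.3,[0,0,-20],0],[0.3,[0,0,-24],0]])

```text
t: 4.3
ee_pos: [576.2, -66.4, 41.8]
orientation: [-1.973, -2.442, 0.002]
ft_force: [-0.1, 0.1, -0.7]
width: 61.5
grasp_force: 0.0
```

Emit:
servo_tool(plan=[[0.9,[0,0,0],0],[0.9,[0,0,0],0],[0.9,[0,0,0],0],[0.9,[0,0,0],0],[0.9,[0,0,0],0],[0.9,[0,0,0],0],[0.9,[0,0,0],0],[0.9,[0,0,0],0],[0.9,[0,0,0],0],[0.9,[0,0,0],0]])

```text
t: 5.13
ee_pos: [577.4, -66.6, 43.7]
orientation: [1.974, 2.443, 0.001]
ft_force: [0.1, -0.2, 2.7]
width: 21.1
grasp_force: 30.0
```

Knob gripped (21 mm, 30 N). Lifting 14 mm.

Emit:
servo_tool(plan=[[0.9,[0,0,3],0],[0.9,[0,0,6],0],[0.9,[0,0,9],0],[0.9,[0,0,12],0],[0.9,[0,0,14],0],[0.9,[0,0,14],0],[0.9,[0,0,14],0],[0.9,[0,0,14],0]])

```text
t: 5.8
ee_pos: [577.1, -66.5, 57.2]
orientation: [1.974, 2.444, 0.0]
ft_force: [4.6, -1.0, -9.8]
width: 21.2
grasp_force: 30.0
```

Emit:
servo_tool(plan=[[0.9,[2.5,0.6,0],3],[0.9,[5.0,1.4,0],6],[0.9,[7.5,2.3,0],9],[0.9,[9.9,3.3,0],12],[0.9,[12.3,4.4,0],15],[0.9,[14.6,5.6,0],18],[0.9,[16.8,7.0,0],21],[0.9,[19.0,8.5,0],24],[0.9,[21.0,10.1,0],27],[0.9,[23.0,11.8,0],30]])

```text
t: 6.63
ee_pos: [599.9, -55.2, 57.0]
orientation: [-1.271, -2.873, 0.001]
ft_force: [3.0, -3.1, -9.9]
width: 21.2
grasp_force: 30.0
```

Emit:
servo_tool(plan=[[0.9,[1.9,1.8,0],3],[0.9,[3.7,3.7,0],6],[0.9,[5.4,5.7,0],9],[0.9,[7.0,7.8,0],12],[0.9,[8.5,9.9,0],15],[0.9,[9.8,12.2,0],18],[0.9,[11.1,14.5,0],21],[0.9,[12.2,16.8,0],24],[0.9,[13.2,19.3,0],27],[0.9,[14.1,21.7,0],30]])

```text
t: 7.47
ee_pos: [614.1, -33.5, 57.0]
orientation: [-0.483, -3.104, 0.001]
ft_force: [4.6, -2.7, -9.6]
width: 21.3
grasp_force: 30.0
```

Emit:
servo_tool(plan=[[0.9,[0,0,0],0],[0.9,[0,0,-4],0],[0.9,[0,0,-8],0],[0.9,[0,0,-11],0],[0.9,[0,0,-13.5],0],[0.9,[0,0,-13.5],0],[0.9,[0,0,-13.5],0]])

```text
t: 8.05
ee_pos: [614.2, -33.2, 43.9]
orientation: [0.488, 3.103, -0.0]
ft_force: [3.5, -4.4, -6.6]
width: 21.3
grasp_force: 30.0
```

It's seated in the hole (only the 6 N spring force left, no push-back). Releasing and rising.

Emit:
servo_tool(plan=[[0.3,[0,0,0],0],[0.3,[0,0,0],0],[0.3,[0,0,0],0],[0.3,[0,0,0],0],[0.3,[0,0,0],0],[0.3,[0,0,0],0],[0.3,[0,0,20],0],[0.3,[0,0,60],0],[0.3,[0,0,90],0],[0.3,[0,0,110],0]])

```text
t: 8.88
ee_pos: [615.3, -33.0, 157.0]
orientation: [0.488, 3.1, 0.001]
ft_force: [0.5, -0.1, -0.1]
width: 61.5
grasp_force: 0.0
```

Run:
```python
from h import *
np.set_printoptions(precision=1,suppress=True)
a=ctrl.get_image('side'); b=ctrl.get_image('top'); cv2.imwrite('pics/s4.png',a);cv2.imwrite('pics/t4.png',b)
cv2.imwrite('pics/c4.png',np.hstack([cv2.resize(a[180:300,200:290],None,fx=4.4,fy=4.8,interpolation=cv2.INTER_CUBIC),cv2.resize(b[150:234,155:255],None,fx=4,fy=576/84,interpolation=cv2.INTER_CUBIC)]))
c=np.array([546.5,80]);v=np.array([-.2096,.9778]);d=c-100*v;w=d+52*v; kn=np.array([614.2,-33.3])
P=[[*w,38],[*w,93],[*kn,54],[*kn,82]]
print(proj('side',P)); print((proj('side',P)-[200,180])*[4.4,4.8])
o=ctrl.get_obs(); print(o['ee_pos'],o['ft_force'],o['t'])
```

```text
[[241.2 229.9]
 [241.5 213.9]
 [226.1 211.9]
 [226.1 204. ]]
[[181.4 239.7]
 [182.7 162.9]
 [115.  153. ]
 [114.9 115. ]]
[616.8 -33.1 158. ] [ 0.6 -0.3 -0.5] 8.9833
```

View pics/c4.png

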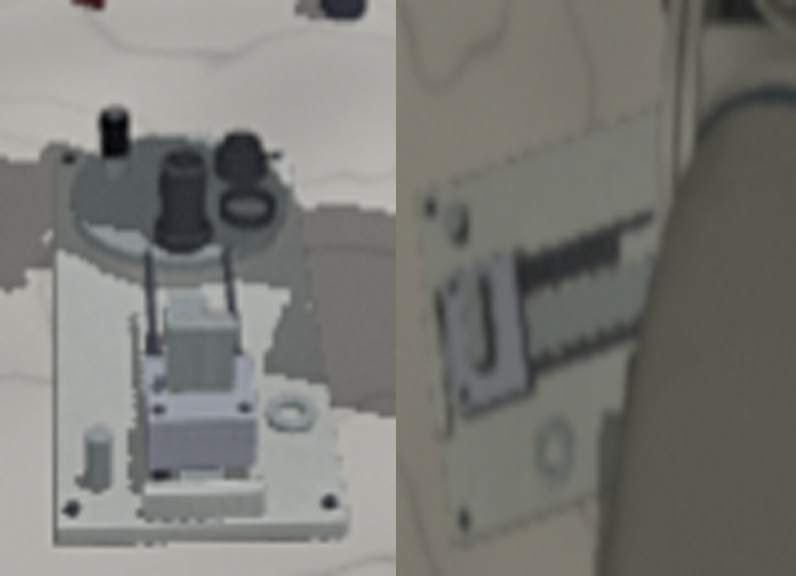

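The dial is home: sleeve base at (182,240), facing the fork, knob at (115,110–155) matching the prediction for "home", and the collar is still nested. Moving over the pull plate now.

Emit:
servo_tool(plan=[[0.0,[-97,248,0],29.8],[0.0,[-97,248,0],29.8],[0.0,[-97,248,0],29.8],[0.0,[-97,248,0],29.8],[0.0,[-97,248,0],29.8],[0.0,[-97,248,0],29.8],[0.0,[-97,248,0],29.8],[0.0,[-97,248,0],29.8],[0.0,[-97,248,0],29.8]])

```text
t: 9.73
ee_pos: [516.2, 215.4, 152.8]
orientation: [0.33, -3.123, 0.001]
ft_force: [0.6, -0.3, 0.1]
width: 87.7
grasp_force: 0.0
```

Emit:
servo_tool(plan=[[0.0,[0,0,-20],0],[0.0,[0,0,-40],0],[0.0,[0,0,-55],0],[0.0,[0,0,-65],0],[0.0,[0,0,-73],0],[0.0,[0,0,-80],0],[0.0,[0,0,-86],0],[0.0,[0,0,-86],0]])

```text
t: 10.4
ee_pos: [516.9, 214.5, 67.0]
orientation: [0.326, -3.124, 0.001]
ft_force: [0.8, -0.3, -0.4]
width: 87.9
grasp_force: 0.0
```

Emit:
servo_tool(plan=[[0.95,[0,0,0],0],[0.95,[0,0,0],0],[0.95,[0,0,0],0],[0.95,[0,0,0],0],[0.95,[0,0,0],0],[0.95,[0,0,0],0],[0.95,[0,0,0],0],[0.95,[0,0,0],0],[0.95,[0,0,0],0],[0.95,[0,0,0],0]])

```text
t: 11.23
ee_pos: [517.1, 215.0, 67.9]
orientation: [0.326, -3.125, 0.0]
ft_force: [-0.2, -0.5, 0.5]
width: 24.4
grasp_force: 0.0
```

Emit:
servo_tool(plan=[[0.95,[0,0,0],0],[0.95,[0,0,0],0],[0.95,[0,0,0],0],[0.95,[0,0,0],0]])

```text
t: 11.57
ee_pos: [517.2, 215.0, 67.9]
orientation: [0.327, -3.125, 0.0]
ft_force: [1.0, -0.2, -0.3]
width: 14.1
grasp_force: 30.0
```

Plate gripped, carriage at about 137.6 mm; the notch should be 36–63 mm further on. Sliding 33 mm first.

Emit:
servo_tool(plan=[[0.95,[0.8,-3.9,0],0],[0.95,[1.7,-7.8,0],0],[0.95,[2.5,-11.7,0],0],[0.95,[3.4,-15.6,0],0],[0.95,[4.2,-19.6,0],0],[0.95,[5.0,-23.5,0],0],[0.95,[5.7,-26.4,0],0],[0.95,[6.3,-29.3,0],0],[0.95,[6.7,-31.3,0],0],[0.95,[6.9,-32.3,0],0]])

```text
t: 12.4
ee_pos: [524.1, 182.4, 67.9]
orientation: [-0.326, 3.125, -0.0]
ft_force: [-0.6, 3.4, -1.1]
width: 13.6
grasp_force: 30.0
```

Emit:
servo_tool(plan=[[0.95,[0.1,-0.5,0],0],[0.95,[0.2,-1,0],0],[0.95,[0.3,-1.5,0],0],[0.95,[0.4,-2,0],0]])

```text
t: 12.73
ee_pos: [524.5, 180.7, 67.9]
orientation: [-0.327, 3.124, -0.0]
ft_force: [0.1, 2.8, -1.5]
width: 13.7
grasp_force: 30.0
```

Sliding friction reads about 3 N in +y. Creeping on in 2 mm steps.

Emit:
servo_tool(plan=[[0.95,[0.1,-0.5,0],0],[0.95,[0.2,-1,0],0],[0.95,[0.3,-1.5,0],0],[0.95,[0.4,-2,0],0]])

```text
t: 13.07
ee_pos: [525.0, 178.5, 67.9]
orientation: [-0.327, 3.124, -0.0]
ft_force: [0.2, 0.5, -2.2]
width: 13.8
grasp_force: 30.0
```

Emit:
servo_tool(plan=[[0.95,[0.1,-0.5,0],0],[0.95,[0.2,-1,0],0]])

```text
t: 13.23
ee_pos: [525.2, 177.3, 67.9]
orientation: [-0.327, 3.124, -0.001]
ft_force: [1.2, -1.0, -2.0]
width: 13.6
grasp_force: 30.0
```

Emit:
servo_tool(plan=[[0.95,[0.1,-0.5,0],0],[0.95,[0.2,-1,0],0]])

```text
t: 13.4
ee_pos: [525.5, 176.2, 67.9]
orientation: [-0.326, 3.124, -0.001]
ft_force: [1.8, -1.6, -2.2]
width: 13.7
grasp_force: 30.0
```

Emit:
servo_tool(plan=[[0.95,[0.1,-0.5,0],0],[0.95,[0.2,-1,0],0]])

```text
t: 13.57
ee_pos: [525.6, 175.2, 67.8]
orientation: [-0.327, 3.124, -0.001]
ft_force: [3.0, -4.4, -2.6]
width: 13.6
grasp_force: 30.0
```

Emit:
servo_tool(plan=[[0.95,[0.1,-0.5,0],0],[0.95,[0.2,-1,0],0]])

```text
t: 13.73
ee_pos: [525.9, 174.1, 67.9]
orientation: [-0.327, 3.124, -0.001]
ft_force: [3.2, -6.4, -3.6]
width: 13.5
grasp_force: 30.0
```

Emit:
servo_tool(plan=[[0.95,[0.1,-0.5,0],0],[0.95,[0.2,-1,0],0]])

```text
t: 13.9
ee_pos: [526.2, 172.9, 67.8]
orientation: [-0.327, 3.124, -0.002]
ft_force: [4.9, -7.9, -2.4]
width: 13.9
grasp_force: 30.0
```

Emit:
servo_tool(plan=[[0.95,[0.1,-0.5,0],0],[0.95,[0.2,-1,0],0]])

```text
t: 14.07
ee_pos: [526.3, 172.0, 67.9]
orientation: [-0.326, 3.124, -0.001]
ft_force: [2.5, -3.6, -3.2]
width: 13.7
grasp_force: 30.0
```

Emit:
servo_tool(plan=[[0.95,[0.1,-0.5,0],0],[0.95,[0.1,-0.5,0],0]])

```text
t: 14.23
ee_pos: [526.4, 171.9, 67.8]
orientation: [-0.326, 3.124, -0.0]
ft_force: [3.2, -4.1, -2.6]
width: 13.8
grasp_force: 30.0
```

Emit:
servo_tool(plan=[[0.95,[0.1,-0.5,0],0],[0.95,[0.2,-1,0],0],[0.95,[0.2,-1,0],0]])

```text
t: 14.48
ee_pos: [526.4, 171.7, 67.9]
orientation: [-0.326, 3.124, 0.001]
ft_force: [2.3, 2.3, -3.8]
width: 14.0
grasp_force: 30.0
```

Force swung from a pull (-8 N) to slight resistance (+2 N). I'll test the seat with 0.5 mm more, where resistance should rise.

Emit:
servo_tool(plan=[[0.95,[0.1,-0.5,0],0],[0.95,[0.1,-0.5,0],0],[0.95,[0.1,-0.5,0],0]])

```text
t: 14.73
ee_pos: [526.5, 171.5, 67.8]
orientation: [-0.326, 3.124, 0.002]
ft_force: [2.4, 4.4, -4.0]
width: 13.7
grasp_force: 30.0
```

Run:
```python
from h import *
o=ctrl.get_obs(); print(list(o), {k:v for k,v in o.items() if k not in('qpos','qvel','joint_torque')})
```

```text
['t', 'qpos', 'qvel', 'joint_torque', 'ee_pos', 'orientation', 'ft_force', 'moment', 'grasp_force', 'width'] {'t': 14.7333, 'ee_pos': array([526.45297001, 171.5423347 ,  67.84574552]), 'orientation': array([-3.26277355e-01,  3.12430812e+00,  1.61815838e-03]), 'ft_force': array([ 2.3946949 ,  4.39308981, -3.99898358]), 'moment': array([ 0.78077542, -0.2659718 ,  0.10029116]), 'grasp_force': 29.999030828475952, 'width': 13.664287740191474}
```

Emit:
servo_tool(plan=[[0.95,[0,0,0],0],[0.95,[0,0,0],0],[0.95,[0,0,0],0],[0.95,[0,0,0],0],[0.95,[0,0,0],0],[0.95,[0,0,0],0],[0.95,[0,0,0],0],[0.95,[0,0,0],0]])

```text
t: 15.4
ee_pos: [526.4, 171.5, 67.9]
orientation: [-0.326, 3.124, 0.002]
ft_force: [2.3, 5.1, -4.4]
width: 14.0
grasp_force: 30.0
```

Run:
```python
from h import *
a=ctrl.get_image('side'); cv2.imwrite('pics/f.png',cv2.resize(a[150:290,190:310],None,fx=4.2,fy=4.2,interpolation=cv2.INTER_CUBIC))
```

```text
(no output)
```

View pics/f.png

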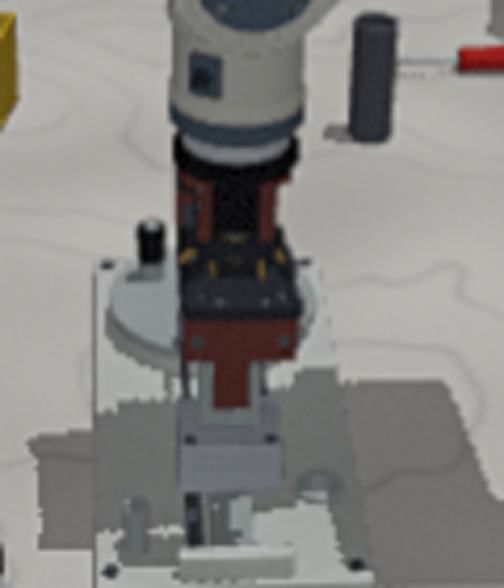

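The gripper holds the plate at (232,380), the dial knob stays home at (150,243), and the dowel and washer are where they were. Position and force are steady, so I'm handing in.

```bash
python3 -c "
from workcell import ctrl
print(ctrl.close_job())"
```

```text
the job is handed in; nothing more can be done
None
```

I handed the job in with the dial turned +60°, the plunger home and the sleeve facing the slide. The plate is still gripped at 30 N with the slide in its notch, judged by feel because the state has no ball reading; the hand-in returned no verdict.

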